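# Find the tired spring strut on the tester

### The arm

A 6-joint arm with a two-finger parallel gripper is mounted at the origin on the work surface. World frame = base frame: x ahead of the robot, y to its left, z up, the work surface at z = 0. Lengths are in m, angles in rad, forces in N, time in s.
With the tool pointing down it reaches from about 0.325 to 1 m from the base axis. Payload 5.1 kg.
Tool frame: the origin (TCP) lies midway between the tips of the shut fingers; the grasp point (between the pads) lies 19 mm behind it; z points along the fingers, y is the line along which they close (so a half turn about z gives the same grasp; the last joint's range is limited). The gripper opens to 85 mm and grips with 20 to 120 N. Pads are 22 mm wide; open, the fingers measure 114 mm over their backs; the gripper's body (76 mm by 85 mm) begins 54 mm behind the grasp point. The pads swing forward as they close: fully open they stand 13 mm farther back than shut.
Start: joints at [1.05, 0.124, 1.65, -0, 1.367, -0.083], TCP at [0.276, 0.589, 0.231] pointing down, gripper open.
Joint ranges: [-2.61, 2.61], [-1.02, 2.33], [0.03, 2.71], [-1.35, 4.49], [0.32, 2.68], [-2.91, 2.91]. Speed limits (rad/s): [2.57, 2.57, 3.14, 3.14, 3.14, 3.14].

### API

Orientations are given as [roll, pitch, yaw] about the fixed x, y, z axes, in that order (R = Rz(yaw) Ry(pitch) Rx(roll)).
In Python, from rig import goto, move_l, move_j, set_gripper, dwell, solve_ik, read_state, read_camera, camera_model, MotionError, hand_in gives the robot as it stands. Calls block until the motion is done:
- goto(position, orientation): joint-space move of the TCP to a pose.
- move_l(position, ori=None, speed=0.15): straight line of the TCP; ori=None keeps the orientation; speed is the mean speed in m/s.
- move_j(angles): joint-space move.
- set_gripper(opening, grasp_force=None): finger opening in m; grasp_force is the grip in N (None keeps the last); returns when the fingers have stopped.
- dwell(seconds).
- solve_ik(position, orientation): joint angles nearest the present ones, or None.
- read_state(): the state.
- read_camera(name): name is "side" or "top"; returns the picture (480x640x3 uint8, red, green, blue); there is no depth.
- camera_model(name): a dict with "fx", "fy", "cx", "cy" (pixels), "k1" (the pictures are not rectified: a ray, as slopes to the right and down, at radius r is drawn at 1 + k1 r^2 times it, then the intrinsics apply), "rvec" (rotation vector, rad) and "tvec" (3), from world to camera coordinates, as OpenCV has them. Camera axes: x right, y down, z forward; pixel columns grow to the right and rows downward; lengths in m; the calibration is good to about 2 mm. A picture is of the moment at which its call begins. camera_model takes no time and is no camera call.
A pose or a line that the arm cannot do raises MotionError and nothing moves.
- hand_in(): hands the job in; it is judged then, once.
The state is a dict: "time_s": time; "joint_pos": joint angles; "qd": joint speeds; "tau": joint torques, N m; "tcp_pos": TCP position; "eef_rot": TCP orientation; "force": force on the tool from outside, world axes, zero at the start; "wrist_torque": the same for the moment, N m; "opening": finger opening in m; "finger_force": force on a finger pad.
Only numpy, scipy, OpenCV 4.12 (cv2) and the standard library are available. Lean on these libraries where they do the work, as an engineer would, in place of code of your own. Each camera call takes 0.05 s, during which the arm holds its last target. There are 200 camera calls.

### The job

Test the three spring struts on the tester one after another, from the robot's left to its right: press straight down on each cap until the load is about 10 N and hold it there for a moment, never loading a strut with more than 16 N. The one whose cap sinks below the tops of the two gauge posts at that load is tired: lift it out and stand it upright in the empty compartment of the red sorting tray, leaving the two sound struts standing in their seats and the other things undisturbed.

Things in the scene. Friction and masses are not known exactly. Their poses are not given: they have to be found in the camera images.
- strut_a: one of three look-alike spring struts, any may be the tired one: grey base cup (34 mm diameter, 34 mm tall), steel coil 26 mm across, black flat cap on top (32 mm diameter, 8 mm thick) that slides straight down, up to 30 mm. 74 mm tall unloaded, about 95 g. Origin: centre of its underside, z up
- strut_b: one of three look-alike spring struts, any may be the tired one: grey base cup (34 mm diameter, 34 mm tall), steel coil 26 mm across, black flat cap on top (32 mm diameter, 8 mm thick) that slides straight down, up to 30 mm. 74 mm tall unloaded, about 95 g. Origin: centre of its underside, z up
- strut_c: one of three look-alike spring struts, any may be the tired one: grey base cup (34 mm diameter, 34 mm tall), steel coil 26 mm across, black flat cap on top (32 mm diameter, 8 mm thick) that slides straight down, up to 30 mm. 74 mm tall unloaded, about 95 g. Origin: centre of its underside, z up
- top_a (a point): centre of the top face of the cap of strut_a; it sinks with the cap, in proportion to the load after about 1 N of preload: under 10 N a sound strut's cap sinks 7 to 10 mm, the tired one's 16 to 18 mm
- top_b (a point): centre of the top face of the cap of strut_b; it sinks with the cap, in proportion to the load after about 1 N of preload: under 10 N a sound strut's cap sinks 7 to 10 mm, the tired one's 16 to 18 mm
- top_c (a point): centre of the top face of the cap of strut_c; it sinks with the cap, in proportion to the load after about 1 N of preload: under 10 N a sound strut's cap sinks 7 to 10 mm, the tired one's 16 to 18 mm
- tester: the spring tester, fixed: aluminium plate 100 x 380 mm, 14 mm thick, three seat rings along its y axis, a gauge post of 18 mm diameter beyond each end (166 mm from the middle). Origin: centre of the underside; x away from the robot, y to the robot's left
- seat_left (a point): left (tester +y) as seen from the robot: the seat for a strut: a ring of 19 mm inner radius, 23 mm outer radius, 8 mm tall on the plate; this point is its centre on the plate's top, where the strut's underside rests. Seats are 90 mm apart in a row
- seat_mid (a point): middle: the seat for a strut: a ring of 19 mm inner radius, 23 mm outer radius, 8 mm tall on the plate; this point is its centre on the plate's top, where the strut's underside rests. Seats are 90 mm apart in a row
- seat_right (a point): right (tester -y): the seat for a strut: a ring of 19 mm inner radius, 23 mm outer radius, 8 mm tall on the plate; this point is its centre on the plate's top, where the strut's underside rests. Seats are 90 mm apart in a row
- mark (a point): centre of the flat top of the left gauge post, 61 mm above the plate's top: this height is the reference mark (the right post has the same height). An unloaded cap's top stands 13 mm above it
- tray: red sorting tray, fixed, 200 x 130 mm, walls 4 mm thick and 22 mm high, floor 4 mm. Origin: centre of the underside. The compartment on its -x side is empty (120 mm in x by 122 mm in y inside); the smaller one on its +x side is full of parts
- bay (a point): centre of the floor of the tray's empty compartment
- wheel: bystander: rubber wheel lying flat, 60 mm diameter, 28 mm high; origin centre of underside
- motor: bystander: white and grey motor block 70 x 40 x 36 mm with a 12 mm stub at +x; origin centre of underside
- hub: bystander: white controller hub 75 x 110 x 38 mm; origin centre of underside
Not all that is in view belongs to the job. What is shaped like the strut_a but green or yellow is not meant.

How it is judged:
On the way, in this order (a step that is already met when the one before it is completed fails the run):
1. the strut in the left seat is held at about 10 N (8 to 12.5 N) for 0.4 s (((horizontal distance between strut_a and seat_left below 0.012 m and z of top_a in the frame of strut_a between 0.0623 and 0.0668 m) or (horizontal distance between strut_b and seat_left below 0.012 m and z of top_b in the frame of strut_b between 0.0528 and 0.061 m) or (horizontal distance between strut_c and seat_left below 0.012 m and z of top_c in the frame of strut_c between 0.0639 and 0.0678 m))), for 0.4 s.
2. the strut in the middle seat is held at about 10 N (8 to 12.5 N) for 0.4 s (((horizontal distance between strut_a and seat_mid below 0.012 m and z of top_a in the frame of strut_a between 0.0623 and 0.0668 m) or (horizontal distance between strut_b and seat_mid below 0.012 m and z of top_b in the frame of strut_b between 0.0528 and 0.061 m) or (horizontal distance between strut_c and seat_mid below 0.012 m and z of top_c in the frame of strut_c between 0.0639 and 0.0678 m))), for 0.4 s.
3. the strut in the right seat is held at about 10 N (8 to 12.5 N) for 0.4 s (((horizontal distance between strut_a and seat_right below 0.012 m and z of top_a in the frame of strut_a between 0.0623 and 0.0668 m) or (horizontal distance between strut_b and seat_right below 0.012 m and z of top_b in the frame of strut_b between 0.0528 and 0.061 m) or (horizontal distance between strut_c and seat_right below 0.012 m and z of top_c in the frame of strut_c between 0.0639 and 0.0678 m))), for 0.4 s.
At the end, for the whole second after the job is handed in: The tired strut stands upright (within 7 degrees) on the floor of the tray's empty compartment, at rest; the two sound struts stand upright in their own seats (within 10 mm of where they were) (x of strut_b in the frame of bay between -0.062 and 0.062 m and y of strut_b in the frame of bay between -0.062 and 0.062 m and z of strut_b in the frame of bay below 0.004 m and angle between each of strut_b, strut_a, strut_c's own z axis and vertical below 0.12 rad and linear speed of each of strut_b, strut_a, strut_c below 0.02 m/s and distance of each of strut_a, strut_c from where it was at the start of the episode below 0.01 m); the robot touches nothing.
It fails at once if a strut is loaded with more than 16 N (z of top_a in the frame of strut_a below 0.0588 m or z of top_b in the frame of strut_b below 0.0465 m or z of top_c in the frame of strut_c below 0.0608 m).
It fails at once if a sound strut is taken out of its seat (distance of any of strut_a, strut_c from where it was at the start of the episode above 0.03 m).
It fails at once if a bystander is moved by more than 30 mm (distance of any of wheel, motor, hub from where it was at the start of the episode above 0.03 m).
It also fails if it takes over 67 s, if anything falls off the work surface, if the arm or the gripper's body presses on something with over 40 N, if the wrist force passes 120 N, or if a joint passes its speed limit or range.

## Working session

There is one attempt and no reset: what is moved stays moved. The work goes in short steps, each a Python script; the robot and the scene stay as the last script left them, time stands still between calls to the robot, and variables do not carry over. Pictures are saved under pics/ and viewed, at most 10 in all, crops included, and the job is handed in when it is done.

```bash
ls; mkdir -p pics
python3 - <<'E'
from rig import *
import cv2
for n in("top","side"):
    cv2.imwrite(f"pics/{n}0.png",read_camera(n)[:,:,::-1]); print(n,camera_model(n))
s=read_state();print(s["time_s"],s["force"],s["eef_rot"])
E
```

```text
pics
top {'fx': 501.39823558865254, 'fy': 501.39823558865254, 'cx': 323.20043595058956, 'cy': 246.75534381829348, 'k1': -0.1417046085515094, 'rvec': array([ 2.19968768, -2.17255584,  0.12071939]), 'tvec': array([0.02790294, 0.58318155, 1.07200788])}
side {'fx': 448.5765821207724, 'fy': 448.5765821207724, 'cx': 318.24175118185286, 'cy': 238.66453729252413, 'k1': -0.04892617006462703, 'rvec': array([ 2.32755944, -0.25317492,  0.09265483]), 'tvec': array([-0.57590573,  0.17248493,  0.78386552])}
0.1 [ 0.14215747  0.67657686 -0.47553693] [-3.13975842e+00 -1.58351033e-04  2.70381018e+00]
```

View pics/top0.png

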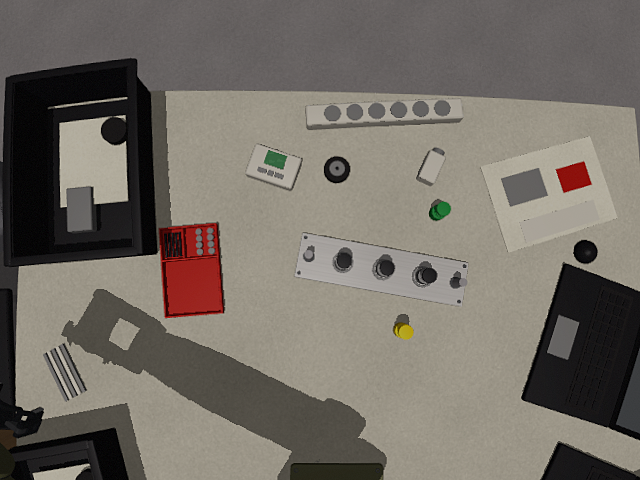

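View pics/side0.png

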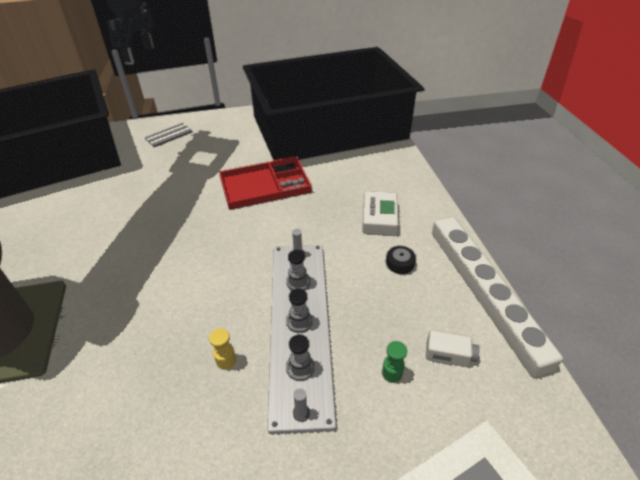

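The top view shows the tester, with its left post at about (308,254) and its right post at (457,281). The three black-capped struts stand at (343,260), (384,267) and (426,274). The green (440,210) and yellow (403,330) look-alikes stand off the tester and aren't meant. The red tray is at (193,270), with its empty compartment on the robot's side at about (193,290).

```bash
cat > h.py <<'E'
import numpy as np, cv2
from rig import *
def model(n):
    c=camera_model(n); R,_=cv2.Rodrigues(np.array(c["rvec"]))
    return np.array([[c["fx"],0,c["cx"]],[0,c["fy"],c["cy"]],[0,0,1]]),np.array([c["k1"],0,0,0,0.]),R,np.array(c["tvec"]),c
def rays(n,px):
    K,D,R,t,_=model(n); u=cv2.undistortPoints(np.float64(px).reshape(-1,1,2),K,D).reshape(-1,2)
    return -R.T@t, np.c_[u,np.ones(len(u))]@R
def plane(n,px,z):
    o,d=rays(n,px); return o+d*((z-o[2])/d[:,2])[:,None]
def proj(n,P):
    K,D,R,t,c=model(n); return cv2.projectPoints(np.float64(P).reshape(-1,1,3),np.array(c["rvec"]),t,K,D)[0].reshape(-1,2)
E
python3 - <<'E'
from h import *
im=cv2.imread("pics/top0.png"); hsv=cv2.cvtColor(im,cv2.COLOR_BGR2HSV)
H,S,V=cv2.split(hsv)
def big(m,near):
    cs,_=cv2.findContours(m.astype(np.uint8)*255,cv2.RETR_EXTERNAL,cv2.CHAIN_APPROX_NONE)
    cs=[c for c in cs if cv2.contourArea(c)>300 and cv2.pointPolygonTest(c,near,True)>-12]
    return max(cs,key=cv2.contourArea)
def rect(c,z):
    P=plane("top",c.reshape(-1,2),z)[:,:2]; r=cv2.minAreaRect(np.float32(P*1000)); return r
red=((H<8)|(H>172))&(S>140)&(V>70)
c=big(red,(193,290)); print("tray",rect(c,.022),rect(c,.0))
print("table S,V",S[330,300],V[330,300],"plate",S[250,325],V[250,325],S[290,400],V[290,400],hsv[250,325],hsv[345-60,400])
pl=cv2.morphologyEx(((S<22)&(V>90)).astype(np.uint8),cv2.MORPH_CLOSE,np.ones((5,5)))
c=big(pl,(325,270)); print("plate",rect(c,.014))
# dark caps
for n,pts in(("top",[(343,260),(384,267),(426,274)]),("side",[(297,258),(298,297),(299,344)])):
    g=cv2.cvtColor(cv2.imread(f"pics/{n}0.png"),cv2.COLOR_BGR2GRAY)
    k,l,st,ce=cv2.connectedComponentsWithStats((g<45).astype(np.uint8))
    for p in pts:
        i=l[p[1],p[0]]; print(n,p,st[i],ce[i],plane(n,[ce[i]],.088 ))
ims=[cv2.resize(im[215:325,150:480],None,fx=2.4,fy=2.4,interpolation=2)]
s=cv2.imread("pics/side0.png")[150:440,210:420]
cv2.imwrite("pics/crop1.png",ims[0]); cv2.imwrite("pics/crop2.png",cv2.resize(s,None,fx=2,fy=2,interpolation=2))
E
```

```text
tray ((528.6796264648438, 327.04345703125), (199.670654296875, 130.50051879882812), 6.093909740447998) ((529.5496826171875, 332.4378967285156), (203.67660522460938, 133.1187286376953), 6.093902587890625)
table S,V 34 152 plate 11 165 11 160 [ 13  11 165] [ 15  13 162]
plate ((535.1243286132812, -97.55461120605469), (381.7667541503906, 99.52637481689453), 80.46994018554688)
top (343, 260) [337 253  15  15 157] [343.94904459 259.35031847] [[ 0.55172439 -0.00663346  0.088     ]]
top (384, 267) [380 260  15  16 177] [386.61016949 267.14689266] [[ 0.53665556 -0.09514965  0.088     ]]
top (426, 274) [416 267  21  17 214] [427.12149533 274.90654206] [[ 0.52141955 -0.18008489  0.088     ]]
side (297, 258) [289 250  15  14 163] [296.3006135  256.70552147] [[ 0.54810944 -0.01043916  0.088     ]]
side (298, 297) [290 289  16  16 202] [297.6980198  296.71287129] [[ 0.53444834 -0.09958886  0.088     ]]
side (299, 344) [290 336  18  18 254] [298.69685039 344.31889764] [[ 0.51979196 -0.18850033  0.088     ]]
```

View pics/crop1.png

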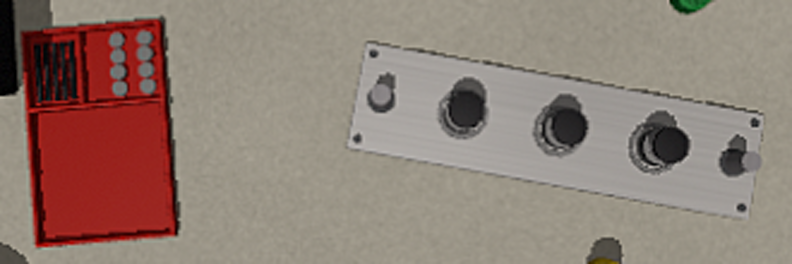

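The fits match the given sizes: plate 382×99.5 mm and tray 199.7×130.5 mm. The cap rays from both cameras agree with the plate-derived seats to about 3 mm. Next I press the left strut with force feedback.

```bash
cat >> h.py <<'E'
C=np.array([.5351,-.0976]); AY=np.array([.1655,.9862]); YAW=np.radians(80.47); ORI=[np.pi,0,YAW]
SEAT=dict(left=C+.09*AY,mid=C,right=C-.09*AY)
def fz(n=6,dt=.02):
    v=[]
    for _ in range(n): v.append(read_state()["force"][2]); dwell(dt)
    return np.mean(v),np.std(v)
def press(name):
    xy=SEAT[name]
    goto([*xy,.125],ORI); move_l([*xy,.094],speed=.08); dwell(.2)
    f0,sd=fz(10); print(name,"tare",f0,sd,"tcp",read_state()["tcp_pos"],"t",read_state()["time_s"])
    z=.089; n=0
    while z>.0625:
        move_l([*xy,z],speed=.02); dwell(.08); f=fz()[0]-f0; n+=1
        tz=read_state()["tcp_pos"][2]; print("%.4f %.4f %.2f"%(z,tz,f))
        if f>9.4: break
        z-= .002 if f<3.5 else .001 if f<8.4 else .0005
    dwell(.3); im=read_camera("side"); dwell(.4)
    print("held",fz()[0]-f0,"sunk",.088-tz,"t",read_state()["time_s"])
    cv2.imwrite(f"pics/press_{name}.png",im[:,:,::-1])
    move_l([*xy,.125],speed=.1)
E
python3 - <<'E'
from h import *
set_gripper(0.0,30); print(read_state()["opening"]); press("left")
E
```

```text
-6.35605431542495e-05
left tare -0.19753275255796354 0.5752705844157103 tcp [ 0.55026677 -0.00890561  0.09443177] t 4.1417
0.0890 0.0890 0.40
0.0870 0.0874 2.08
0.0850 0.0854 3.68
0.0840 0.0844 5.41
0.0830 0.0836 6.06
0.0820 0.0828 7.21
0.0810 0.0820 8.24
0.0800 0.0812 8.83
0.0795 0.0808 9.04
0.0790 0.0804 9.68
held 9.997819988222666 sunk 0.007604359749285125 t 9.475
```

The left strut is sound: it sank 7.6 mm at about 10 N. Next are mid and right.

Run:
```python
from h import *
press("mid"); press("right")
a=[cv2.imread(f"pics/press_{n}.png")[200:430,230:380] for n in("left","mid","right")]
cv2.imwrite("pics/presses.png",cv2.resize(np.hstack(a),None,fx=1.75,fy=1.75,interpolation=2))
```

```text
mid tare 0.04529861525874616 0.5654857733437078 tcp [ 0.53535017 -0.09768958  0.09443251] t 11.4417
0.0890 0.0891 -0.13
0.0870 0.0873 1.07
0.0850 0.0852 2.31
0.0830 0.0832 3.73
0.0820 0.0821 3.71
0.0810 0.0811 4.62
0.0800 0.0802 4.88
0.0790 0.0793 6.19
0.0780 0.0785 6.04
0.0770 0.0776 5.86
0.0760 0.0767 6.76
0.0750 0.0758 7.76
0.0740 0.0749 8.03
0.0730 0.0740 8.53
0.0725 0.0735 8.55
0.0720 0.0731 9.05
0.0715 0.0726 9.37
0.0710 0.0722 9.17
0.0705 0.0717 9.88
held 9.950636351743965 sunk 0.016270641650026424 t 20.675
right tare -0.2542552711052502 0.534034946931838 tcp [ 0.52045912 -0.18649858  0.0944591 ] t 22.725
0.0890 0.0890 0.69
0.0870 0.0873 1.35
0.0850 0.0854 3.78
0.0840 0.0843 5.18
0.0830 0.0834 5.60
0.0820 0.0826 6.16
0.0810 0.0817 7.61
0.0800 0.0809 8.38
0.0790 0.0801 9.05
0.0785 0.0797 9.61
held 9.441822078561179 sunk 0.008311380669361629 t 28.0583
```

View pics/presses.png

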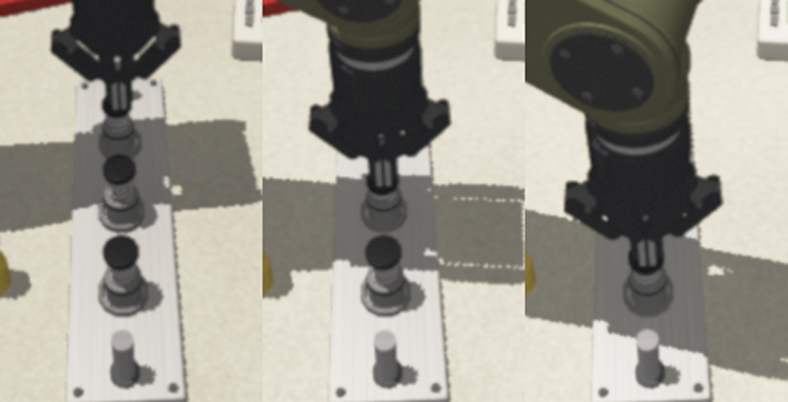

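The middle strut is the tired one: its cap sank 16.3 mm at about 10 N, while the right sank 8.3 mm and the left 7.6 mm. The pictures show the gripper centred on each cap and the struts still seated. I now grip the middle strut by its base cup, with the fingers across the row and above the ring.

Run:
```python
from h import *
set_gripper(.06,40)
goto([*C,.14],ORI); move_l([*C,.026],speed=.08); print(read_state()["force"])
set_gripper(0.0,40); s=read_state(); print("grip",s["opening"],s["finger_force"],s["tcp_pos"],s["force"])
if .030<s["opening"]<.037:
    move_l([*C,.07],speed=.06); move_l([*C,.17],speed=.15); s=read_state(); print("lift",s["opening"],s["force"],s["time_s"])
    cv2.imwrite("pics/lift.png",cv2.resize(read_camera("side")[100:440,180:430,::-1],None,fx=1.7,fy=1.7,interpolation=2))
```

```text
[ 1.16286314 -0.4646001  -1.22065919]
grip 0.03280988576696569 39.651662707328796 [ 0.53547038 -0.09770925  0.02667832] [-1.1795332   0.56693507  4.54686126]
lift 0.032539760326656494 [-0.34040874 -0.1646979  -1.94348369] 33.3583
```

View pics/lift.png

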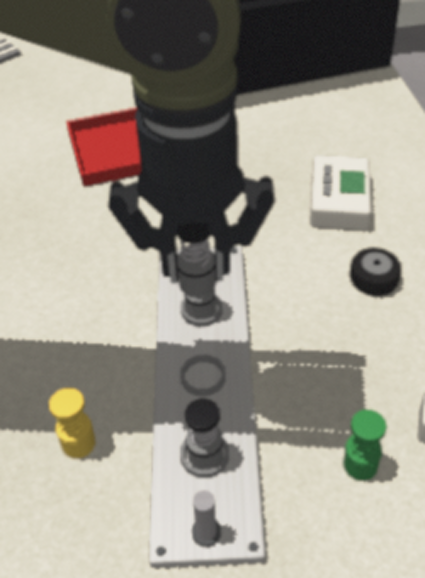

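The strut is held upright, the middle seat ring is empty and the neighbours still stand. Next I place it in the bay and feel for the floor.

Run:
```python
from h import *
a=np.radians(6.09); bay=np.array([.5287,.3270])-.036*np.array([np.cos(a),np.sin(a)])
O=[np.pi,0,np.radians(96.1)]
goto([*bay,.15],O); move_l([*bay,.03],speed=.1); dwell(.2); f0=fz()[0]
z=.020
while z>.0105:
    move_l([*bay,z],speed=.03); dwell(.05); f=fz()[0]-f0; print("%.4f %.2f"%(z,f))
    if f>2.5: break
    z-=.001
dwell(.2); set_gripper(.05); dwell(.2)
move_l([*bay,.16],speed=.08)
goto([.38,.2,.3],O)
print(read_state()["time_s"])
t=read_camera("top")[:,:,::-1]; s=read_camera("side")[:,:,::-1]
cv2.imwrite("pics/end.png",np.hstack([cv2.resize(t[210:330,150:480],None,fx=1.4,fy=1.4),cv2.resize(s[150:318,200:420],None,fx=1,fy=1)][:1])); cv2.imwrite("pics/end2.png",cv2.resize(s[130:440,200:430],None,fx=1.8,fy=1.8))
```

```text
0.0200 -0.02
0.0190 0.33
0.0180 0.10
0.0170 0.60
0.0160 6.28
42.3833
```

View pics/end2.png

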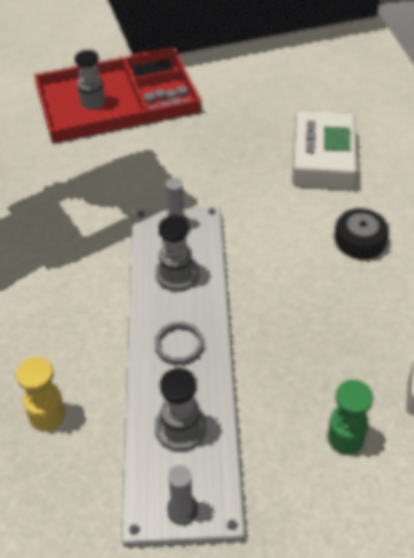

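View pics/end.png

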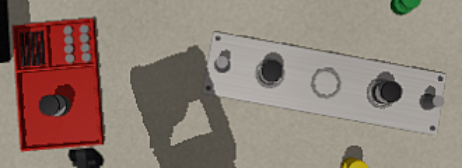

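The tired strut stands upright in the empty compartment. The two sound struts are still in their seats and the other things haven't moved.

```bash
python3 -c "
from rig import *
print(hand_in())"
```

```text
the job is handed in; nothing more can be done
None
```

I tested all three struts at about 10 N: the middle one was tired (cap sank 16.3 mm, against 7.6 mm left and 8.3 mm right), it now stands upright in the tray's empty compartment with the sound struts still in their seats, and I handed the job in at about 42 s.

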